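# Shim the rocking corner of the valve block's base plate

## Task

Find the corner of the valve block's base plate that rocks by pressing down on the corners with closed fingertips, then press the brass shim flap beside that corner down flat and leave the other three flaps up. Then press down firmly on that same corner, with about 10 newtons, to show that it no longer rocks, and finish while holding it pressed. Do not lift or shift the plate, and leave the jar, specimen and wrench alone.

Things in the scene. Friction and masses are not known exactly. Their poses are not given: they have to be found in the camera images.
- plate: Loose square aluminium base plate, 180 x 180 x 12 mm, about 2 kg, with a grey valve block on its middle (80 mm along plate x, 60 along y, top with black knobs 70 mm above the plate's underside). Origin: centre of the underside, 39 mm above the bench; x away from the robot, y to its left, z up (turned up to 0.3 rad). Lies level on four round pads, one under each corner.
- board: Dark steel board fixed to the bench under the plate, 200 x 280 x 12 mm, origin at the centre of its underside, axes as the plate's. It carries the pads and flaps. Three pads are solid; one, not to be seen which, gives: from about 2 N, 3 mm down at about 6 N, stopping at 4 mm, and springs back; the opposite corner then lifts.
- corner_near_left (a point): Point on the plate's top, 51 mm above the bench, above the foot pad of the near left corner (towards the robot, on its left): 76 mm from the plate's centre along x and y (14 mm in from each edge), marked by a small dark disc. Press here straight down.
- corner_near_right (a point): Point on the plate's top, 51 mm above the bench, above the foot pad of the near right corner (towards the robot, on its right): 76 mm from the plate's centre along x and y (14 mm in from each edge), marked by a small dark disc. Press here straight down.
- corner_far_left (a point): Point on the plate's top, 51 mm above the bench, above the foot pad of the far left corner (away from the robot, on its left): 76 mm from the plate's centre along x and y (14 mm in from each edge), marked by a small dark disc. Press here straight down.
- corner_far_right (a point): Point on the plate's top, 51 mm above the bench, above the foot pad of the far right corner (away from the robot, on its right): 76 mm from the plate's centre along x and y (14 mm in from each edge), marked by a small dark disc. Press here straight down.
- shim_near_left (a joint): Hinge of the brass shim flap at the near left corner, rad: 0 to 0.12 at the start (raised about 45 degrees), 0.80 flat (its stop). Stiff: 0.2 N m, stays where left. Hinge line 16 mm above the bench, along plate x, centred at plate x = -50, y = 80 mm. Flat, its inner nose stands under the plate: a rocking corner then gives only about 1 mm; a sound corner does not touch it.
- shim_near_left_tip (a point): Middle of the outer end, top face, of the near left shim flap (26 mm wide, 50 mm from hinge to tip, 4 mm thick), which reaches out past the plate's left edge. About 53 mm above the bench raised, 18 mm flat (then at plate y = 130 mm). A fingertip pressing straight down 33 mm outward of the hinge line (plate y = 113 mm), about 6 N, lays it flat.
- shim_near_right (a joint): Hinge of the brass shim flap at the near right corner, rad: 0 to 0.12 at the start (raised about 45 degrees), 0.80 flat (its stop). Stiff: 0.2 N m, stays where left. Hinge line 16 mm above the bench, along plate x, centred at plate x = -50, y = -80 mm. Flat, its inner nose stands under the plate: a rocking corner then gives only about 1 mm; a sound corner does not touch it.
- shim_near_right_tip (a point): Middle of the outer end, top face, of the near right shim flap (26 mm wide, 50 mm from hinge to tip, 4 mm thick), which reaches out past the plate's right edge. About 53 mm above the bench raised, 18 mm flat (then at plate y = -130 mm). A fingertip pressing straight down 33 mm outward of the hinge line (plate y = -113 mm), about 6 N, lays it flat.
- shim_far_left (a joint): Hinge of the brass shim flap at the far left corner, rad: 0 to 0.12 at the start (raised about 45 degrees), 0.80 flat (its stop). Stiff: 0.2 N m, stays where left. Hinge line 16 mm above the bench, along plate x, centred at plate x = 50, y = 80 mm. Flat, its inner nose stands under the plate: a rocking corner then gives only about 1 mm; a sound corner does not touch it.
- shim_far_left_tip (a point): Middle of the outer end, top face, of the far left shim flap (26 mm wide, 50 mm from hinge to tip, 4 mm thick), which reaches out past the plate's left edge. About 53 mm above the bench raised, 18 mm flat (then at plate y = 130 mm). A fingertip pressing straight down 33 mm outward of the hinge line (plate y = 113 mm), about 6 N, lays it flat.
- shim_far_right (a joint): Hinge of the brass shim flap at the far right corner, rad: 0 to 0.12 at the start (raised about 45 degrees), 0.80 flat (its stop). Stiff: 0.2 N m, stays where left. Hinge line 16 mm above the bench, along plate x, centred at plate x = 50, y = -80 mm. Flat, its inner nose stands under the plate: a rocking corner then gives only about 1 mm; a sound corner does not touch it.
- shim_far_right_tip (a point): Middle of the outer end, top face, of the far right shim flap (26 mm wide, 50 mm from hinge to tip, 4 mm thick), which reaches out past the plate's right edge. About 53 mm above the bench raised, 18 mm flat (then at plate y = -130 mm). A fingertip pressing straight down 33 mm outward of the hinge line (plate y = -113 mm), about 6 N, lays it flat.
- jar: Bystander: closed jar, 52 mm diameter, 75 mm high, standing; origin at the centre of its underside.
- specimen: Bystander: grey cylinder, 38 mm diameter, 76 mm high, standing; origin at the centre of its underside.
- wrench: Bystander: steel wrench 150 mm long lying on the bench; origin on the bench near its middle.

How it is judged:
By the outcome, as a careful person would: the job done as asked, in the order asked, and still so for the second after the job is handed in, while the arm keeps its last pose, push and grip.
It also fails if it takes over 64 s, if anything falls off the work surface, if the arm or the gripper's body presses on something with over 40 N, if the wrist force passes 120 N, or if a joint passes its speed limit or range.

## Robot

A 6-joint arm with a two-finger parallel gripper is mounted at the origin on the work surface. World frame = base frame: x ahead of the robot, y to its left, z up, the work surface at z = 0. Lengths are in m, angles in rad, forces in N, time in s.
With the tool pointing down it reaches from about 0.375 to 0.975 m from the base axis. Payload 3.8 kg.
Tool frame: the origin (TCP) lies between the finger pads; the fingertips stand 22 mm ahead of it and the grasp point (between the pads) lies 3 mm ahead of it (bot.finger_overhang is the distance from the TCP to the fingertips, in m); x points along the fingers, y is the direction in which the jaws open and shut, and the axes are right-handed (so a half turn about x gives the same grasp; the last joint's range is limited). The gripper opens to 85 mm and grips with 20 to 120 N. Pads are 22 mm wide; open, the fingers measure 114 mm over their backs; the gripper's body (76 mm by 85 mm) begins 54 mm behind the grasp point. The pads swing forward as they close: fully open they stand 13 mm farther back than shut.
Start: joints at [1.221, 0.264, 1.604, -0, 1.274, -0.037], TCP at [0.208, 0.642, 0.253] pointing down, gripper open.
Joint ranges: [-2.63, 2.63], [-0.94, 2.18], [0.31, 2.57], [-1.31, 4.45], [0, 2.66], [-2.55, 2.55]. Speed limits (rad/s): [2.57, 2.57, 3.14, 3.14, 3.14, 3.14].

## Interface

Orientations are given as a rotation vector (axis times angle).
In Python, from workcell import bot gives the robot as it stands. The module is installed in compiled form; this text tells all that it offers.
- The arm moves only by the tool arm_command, never from a script. Its argument "series" is a list that holds one entry, the list of rows, each a list of 7 numbers: the turn, a rotation vector about the tool's x, y, z in rad, then the shift along the tool's x, y, z in cm, then the opening, from 0 (shut) to 1 (fully open). In form: [[[rx, ry, rz, x, y, z, grip], ...]]. A call has 1 to 10 rows; each row shifts and turns the pose as measured when the row begins, along the tool's axes as they then stand; what a row does not reach is not made up. A row lasts 1/10 s, in which the tool goes at most 50 mm and 8.59 degrees, less where a joint would pass 70% of its speed; a pose out of reach is approached as far as the arm can. A call is refused whole if a number of a shift passes 5 or a number of a turn 0.15, either way. A call with a gripper value outside its range is refused whole. The fingers move at their own pace and stop on an object; "newtons" is the grip in N (left out, the last holds). Time passes only in rows, so rows that do not move let the fingers close. It gives the time, the measured TCP pose, the force and the opening at its end, in the units of the state.
- bot.read_state(): the state, without advancing time (a new reading comes with each control period).
- bot.read_camera(name): name is "scene" or "top"; returns (picture, depth): 384x512x3 uint8, blue, green, red; 384x512 float32, m along the optical axis (not along the pixel's ray), 0 where there is no reading.
- bot.camera_info(name): a dict with "K" (3x3 intrinsics, pixels), "extrinsics" (4x4, takes a point from camera to world coordinates). Camera axes: x right, y down, z forward; pixel columns grow to the right and rows downward; lengths in m; the calibration is good to about 2 mm. A picture is of the moment at which its call begins. camera_info takes no time and is no camera call.
- bot.finish_job(): hands the job in, once; it reports no verdict.
The state is a dict: "time": time; "q": joint angles; "joint_vel": joint speeds; "joint_torque": joint torques, N m; "tool_pos": TCP position; "tcp_rot": TCP orientation; "wrist_force": force on the tool from outside, world axes, zero at the start; "torque": the same for the moment, N m; "width": opening from 0.0 (shut) to 1.0 (fully open).
Only numpy, scipy, OpenCV 4.12 (cv2) and the standard library are available. Lean on these libraries where they do the work, as an engineer would, in place of code of your own. Each camera call takes 0.05 s, during which the arm holds its last target.

## Working session

There is one attempt and no reset: what is moved stays moved. The work goes in short steps, Python scripts to look and compute and a tool call to move; the robot and the scene stay as the last step left them, time stands still between calls to the robot, and variables do not carry over. Pictures are saved under pics/ and viewed, and the job is handed in when it is done.

Besides the shell and the picture viewer there is one more tool, called after "Request:" by a JSON object that holds its "op" and its "data", one argument or row to a line. arm_command: Moves the arm, as the interface text tells. Its arguments: {"type":"object","properties":{"series":{"type":"array"},"newtons":{"type":"number"}},"required":["series"]}

```bash
mkdir -p pics
python3 - <<'E'
from workcell import bot
import cv2,numpy as np
print(bot.read_state(), bot.finger_overhang)
for n in("scene","top"):
    p,d=bot.read_camera(n); cv2.imwrite(f"pics/{n}0.png",p); np.save(f"{n}0.npy",d)
    i=bot.camera_info(n); print(n,i)
    np.savez(f"{n}cam.npz",K=i["K"],T=i["extrinsics"])
E
```

```text
{'time': 0.0, 'q': array([ 1.22110297e+00,  2.64813143e-01,  1.60541587e+00,  1.18405678e-05,
        1.27370492e+00, -3.69012943e-02]), 'joint_vel': array([-0.00214183, -0.00079821, -0.0002428 ,  0.00042906, -0.0008845 ,
       -0.00267708]), 'joint_torque': array([-4.12355257e-04, -5.15115380e+01, -3.67317903e+01,  3.90937203e-05,
        1.32040426e-02, -1.26519527e-05]), 'tool_pos': array([0.20746633, 0.64158626, 0.25189895]), 'tcp_rot': array([ 0.24369438,  1.55728083, -0.24731245]), 'wrist_force': array([-0.32540034,  0.01079948, -1.49122866]), 'torque': array([-0.03619345,  0.01167592,  0.00041772]), 'width': 0.9986506603176875} 0.022
scene {'K': array([[402.45913762,   0.        , 258.79086239],
       [  0.        , 402.45913762, 195.73531632],
       [  0.        ,   0.        ,   1.        ]]), 'extrinsics': array([[ 0.48608107,  0.69501601, -0.52979046,  1.13569063],
       [ 0.87391293, -0.38739082,  0.2936061 , -0.27048326],
       [-0.00117502, -0.6057071 , -0.79568683,  0.85786001],
       [ 0.        ,  0.        ,  0.        ,  1.        ]])}
top {'K': array([[400.15780447,   0.        , 250.84674947],
       [  0.        , 400.15780447, 192.70159979],
       [  0.        ,   0.        ,   1.        ]]), 'extrinsics': array([[ 0.00991515, -0.99569676,  0.09213927,  0.48313229],
       [-0.99976697, -0.01163812, -0.01818115,  0.0231766 ],
       [ 0.01917524, -0.09193753, -0.99558013,  1.00850988],
       [ 0.        ,  0.        ,  0.        ,  1.        ]])}
```

View pics/top0.png

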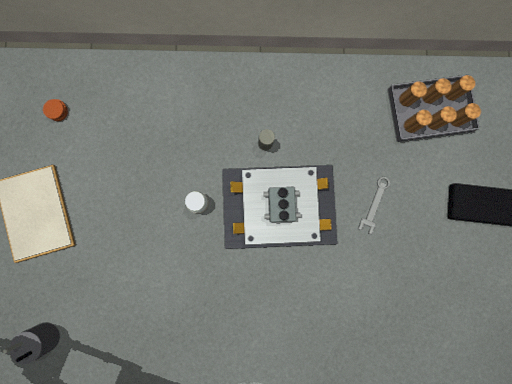

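View pics/scene0.png

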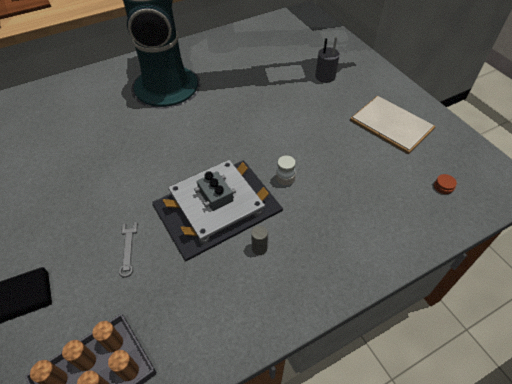

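The top view shows the plate centred near (282,205), with discs at about (248,175), (311,173), (314,236) and (251,238). The flaps are at (237,187), (322,184), (238,228) and (326,225), the jar at (196,203), the specimen at (267,140) and the wrench at (374,205). Next I'll measure these.

```bash
cat > h.py <<'E'
import numpy as np,cv2
def cam(n):
    z=np.load(f"{n}cam.npz"); return z["K"],z["T"]
def ray(n,u,v,h):
    K,T=cam(n); d=T[:3,:3]@np.linalg.solve(K,[u,v,1.]); o=T[:3,3]
    return o+d*(h-o[2])/d[2]
def pt(n,u,v,D):
    K,T=cam(n); return T[:3,:3]@(np.linalg.solve(K,[u,v,1.])*D)+T[:3,3]
def proj(n,p):
    K,T=cam(n); c=T[:3,:3].T@(np.array(p)-T[:3,3]); q=K@c; return q[:2]/q[2]
E
python3 - <<'E'
from h import *
def discs(n,roi):
    p=cv2.imread(f"pics/{n}0.png"); g=cv2.cvtColor(p,cv2.COLOR_BGR2GRAY)
    D=np.load(f"{n}0.npy"); hsv=cv2.cvtColor(p,cv2.COLOR_BGR2HSV)
    x0,y0,x1,y1=roi
    m=np.zeros_like(g); m[y0:y1,x0:x1]=((g>150)&(hsv[...,1]<40))[y0:y1,x0:x1]*255
    c,_=cv2.findContours(m,cv2.RETR_EXTERNAL,cv2.CHAIN_APPROX_NONE); c=max(c,key=cv2.contourArea)
    r=cv2.minAreaRect(c); print(n,'plate',r)
    hull=np.zeros_like(g); cv2.drawContours(hull,[cv2.convexHull(c)],-1,255,-1)
    hole=((g<110)&(hull>0)).astype(np.uint8)
    k,l,s,ce=cv2.connectedComponentsWithStats(hole)
    out=[]
    for i in range(1,k):
        if 8<s[i,4]<80:
            # weighted
            x,y,w,h=s[i,:4]; gg=np.clip(190-g[y-2:y+h+2,x-2:x+w+2].astype(float),0,None)
            u,v=ce[i]; P=ray(n,u,v,.051); print(s[i,4],ce[i].round(1),P.round(4),pt(n,u,v,D[int(round(v)),int(round(u))]).round(4)); out.append(P)
    # brass
    b=((hsv[...,0]>8)&(hsv[...,0]<28)&(hsv[...,1]>130)).astype(np.uint8); mm=np.zeros_like(b); mm[y0:y1,x0:x1]=1; b*=mm
    k,l,s,ce=cv2.connectedComponentsWithStats(b)
    for i in range(1,k):
        if s[i,4]>20:
            u,v=ce[i]; d=D[int(round(v)),int(round(u))]; print('flap',s[i],ce[i].round(1),pt(n,u,v,d).round(4))
discs("top",(215,155,345,260)); discs("scene",(145,155,290,260))
E
```

```text
top plate ((280.6416320800781, 205.11209106445312), (74.41339111328125, 74.9423828125), 87.75425720214844)
10 [296.5 167. ] [ 0.6356 -0.1043  0.051 ] [ 0.6416 -0.1093  0.0133]
10 [270.5 168. ] [ 0.6323 -0.0413  0.051 ] [ 0.639  -0.0442  0.008 ]
20 [310.5 172.2] [ 0.6232 -0.1383  0.051 ] [ 0.6229 -0.138   0.0529]
18 [247.7 174.9] [0.6148 0.0137 0.051 ] [0.6151 0.0136 0.0489]
14 [295.3 193.9] [ 0.5702 -0.1014  0.051 ] [ 0.5679 -0.098   0.0765]
22 [314.  235.7] [ 0.4705 -0.146   0.051 ] [ 0.4705 -0.1459  0.0512]
18 [250.3 238.1] [0.4633 0.006  0.051 ] [0.4632 0.0059 0.0493]
flap [317 178  11  12 109] [322.3 183.2] [ 0.5976 -0.1682  0.0447]
flap [230 181  13  12 128] [236.4 186.9] [0.587  0.041  0.0358]
flap [320 219  12  11 122] [325. 224.] [ 0.4987 -0.1753  0.0387]
flap [233 223  11  11 117] [238.1 227.8] [0.4874 0.0355 0.0398]
scene plate ((216.09397888183594, 195.70823669433594), (59.34397888183594, 75.90827941894531), 62.850318908691406)
16 [227.  164.5] [0.4651 0.004  0.051 ] [0.4667 0.0033 0.0529]
20 [175.  187.9] [ 0.472  -0.1479  0.051 ] [ 0.4741 -0.1483  0.0536]
22 [256.9 203. ] [0.6161 0.012  0.051 ] [0.6167 0.0116 0.052 ]
23 [202.4 230.8] [ 0.6245 -0.1398  0.051 ] [ 0.6249 -0.1399  0.0516]
flap [237 162  11  13  73] [242.  168.1] [0.4909 0.0355 0.0445]
flap [257 187  12  13  89] [262.5 193.4] [0.5896 0.043  0.0408]
flap [163 199  16   9 102] [170.3 202.9] [ 0.5012 -0.1743  0.0383]
flap [181 226  16  10  98] [188.2 230.7] [ 0.6016 -0.1677  0.0412]
```

```bash
cat >> h.py <<'E'
from scipy.spatial.transform import Rotation as Ro
C={'NL':(.4642,.005),'NR':(.4713,-.147),'FL':(.6155,.0129),'FR':(.6239,-.139)}
def frame():
    c=np.mean(list(C.values()),0)
    ax=np.array(C['FL'])+C['FR']-np.array(C['NL'])-C['NR']; ay=np.array(C['FL'])+C['NL']-np.array(C['FR'])-C['NR']
    a=np.arctan2(ax[1],ax[0]); b=np.arctan2(-ay[0],ay[1]); yaw=(a+b)/2
    return c,yaw
def plate(x,y):
    c,t=frame(); return c+np.array([np.cos(t)*x-np.sin(t)*y,np.sin(t)*x+np.cos(t)*y])
def go(xy,tipz):
    from workcell import bot
    s=bot.read_state(); R=Ro.from_rotvec(s['tcp_rot']).as_matrix()
    tgt=np.array([xy[0],xy[1],tipz]); tip=s['tool_pos']+R[:,0]*bot.finger_overhang
    print('t',round(s['time'],2),'tip',tip.round(4),'F',s['wrist_force'].round(2),'w',round(s['width'],3))
    print('shift cm tool xyz',(R.T@(tgt-tip)*100).round(2),'R',R.round(3).tolist())
E
python3 - <<'E'
from h import *
c,t=frame(); print(c,t)
for k,v in (('NL',(-76,76)),('NR',(-76,-76)),('FL',(76,76)),('FR',(76,-76))): print(k,plate(v[0]/1000,v[1]/1000).round(4),C[k])
for n,u,v,h in (('top',196,203,.075),('top',267,134,.076)): print(ray(n,u,v,h))
go(plate(-.076,.076),.10)
_,t=frame()
from workcell import bot
R=Ro.from_rotvec(bot.read_state()['tcp_rot']).as_matrix()
# want tool x = down, tool y along +-plate x
for s in (1,-1):
    y=s*np.array([np.cos(t),np.sin(t),0]); x=np.array([0,0,-1.]); z=np.cross(x,y)
    print(s,Ro.from_matrix(R.T@np.array([x,y,z]).T).as_rotvec())
E
```

```text
[ 0.543725 -0.067025] 0.05161582144495594
NL [0.4639 0.005 ] (0.4642, 0.005)
NR [ 0.4717 -0.1468] (0.4713, -0.147)
FL [0.6157 0.0128] (0.6155, 0.0129)
FR [ 0.6235 -0.139 ] (0.6239, -0.139)
[0.54392037 0.13378084 0.075     ]
[ 0.70986885 -0.03082836  0.076     ]
t 0.1 tip [0.2075 0.6416 0.2301] F [-0.03  0.15  0.3 ] w 1.003
shift cm tool xyz [ 13.11 -52.66  43.99] R [[-0.001, 0.308, 0.951], [-0.002, 0.951, -0.308], [-1.0, -0.002, -0.0]]
1 [1.20636284e+00 1.17327029e-03 1.84444499e-03]
-1 [-1.93522858e+00 -2.03809485e-03  1.29645294e-03]
```

Run:
```python
import numpy as np
d=np.array([.2564,-.6366]); d/=np.linalg.norm(d); phi=np.arctan2(.951,.308)
for i in range(9):
    print([0.134, round(4.6*(np.cos(phi)*d[0]+np.sin(phi)*d[1]),1), round(4.6*(np.sin(phi)*d[0]-np.cos(phi)*d[1]),1)]); phi-=.134
```

```text
[0.134, np.float64(-3.5), np.float64(2.9)]
[0.134, np.float64(-3.1), np.float64(3.4)]
[0.134, np.float64(-2.6), np.float64(3.8)]
[0.134, np.float64(-2.1), np.float64(4.1)]
[0.134, np.float64(-1.5), np.float64(4.3)]
[0.134, np.float64(-0.9), np.float64(4.5)]
[0.134, np.float64(-0.3), np.float64(4.6)]
[0.134, np.float64(0.3), np.float64(4.6)]
[0.134, np.float64(0.9), np.float64(4.5)]
```

Request:
{"op": "arm_command", "data": {
  "series": [
    [[0.134,0,0,0,-3.5,2.9,0],[0.134,0,0,0,-3.1,3.4,0],[0.134,0,0,0,-2.6,3.8,0],[0.134,0,0,0,-2.1,4.1,0],[0.134,0,0,0,-1.5,4.3,0],[0.134,0,0,0,-0.9,4.5,0],[0.134,0,0,0,-0.3,4.6,0],[0.134,0,0,0,0.3,4.6,0],[0.134,0,0,0,0.9,4.5,0],[0,0,0,0,0,0,0]]
  ],
  "newtons": 30
}}

```text
time: 1.1
tool_pos: [0.3572, 0.2412, 0.246]
tcp_rot: [1.195, 1.208, -1.212]
wrist_force: [-0.5, 1.0, 0.2]
width: -0.002
```

```bash
python3 -c "
from h import *
go(plate(-.076,.076),.10)
R=Ro.from_rotvec(__import__('workcell').bot.read_state()['tcp_rot']).as_matrix();_,t=frame()
y=np.array([np.cos(t),np.sin(t),0]); x=np.array([0,0,-1.]); z=np.cross(x,y)
print(Ro.from_matrix(R.T@np.array([x,y,z]).T).as_rotvec())"
```

```text
t 1.1 tip [0.3571 0.241  0.224 ] F [-0.51  0.98  0.17] w -0.002
shift cm tool xyz [12.59 10.59 23.54] R [[-0.004, 1.0, 0.006], [-0.01, 0.006, -1.0], [-1.0, -0.004, 0.01]]
[-0.04541707  0.00974112  0.0045728 ]
```

Request:
{"op": "arm_command", "data": {
  "series": [
    [[-0.045,0.01,0.005,0,2.0,4.5,0],[0,0,0,1,2.0,4.5,0],[0,0,0,2,2.0,4.5,0],[0,0,0,3,2.0,4.0,0],[0,0,0,3,2.0,4.0,0],[0,0,0,2.5,0.8,2.5,0],[0,0,0,0,0,0,0]]
  ]
}}

```text
time: 1.8
tool_pos: [0.4752, 0.0165, 0.1347]
tcp_rot: [1.17, 1.238, -1.152]
wrist_force: [0.1, 0.5, -1.5]
width: 0.003
```

```bash
python3 -c "
from h import *
go(plate(-.076,.076),.052)"
```

```text
t 1.8 tip [0.4754 0.0166 0.1128] F [ 0.06  0.46 -1.45] w 0.003
shift cm tool xyz [ 6.06 -1.27  1.13] R [[0.008, 0.998, 0.065], [0.007, 0.064, -0.998], [-1.0, 0.008, -0.007]]
```

Request:
{"op": "arm_command", "data": {
  "series": [
    [[0,0,0,2,-0.6,0.6,0],[0,0,0,2,-0.6,0.6,0],[0,0,0,1,-0.1,0.1,0],[0,0,0,0,0,0,0],[0,0,0,0,0,0,0]]
  ]
}}

```text
time: 2.3
tool_pos: [0.4645, 0.0066, 0.0845]
tcp_rot: [1.171, 1.241, -1.149]
wrist_force: [0.4, 0.1, -1.4]
width: -0.001
```

```bash
python3 -c "
from h import *
go(plate(-.076,.076),.051)"
```

```text
t 2.3 tip [0.4647 0.0068 0.0625] F [ 0.41  0.08 -1.42] w -0.001
shift cm tool xyz [ 1.15 -0.1   0.19] R [[0.008, 0.998, 0.067], [0.01, 0.067, -0.998], [-1.0, 0.009, -0.009]]
```

Request:
{"op": "arm_command", "data": {
  "series": [
    [[0,0,0,0.5,-0.1,0.15,0],[0,0,0,0.4,0,0.1,0],[0,0,0,0.2,0,0,0]]
  ]
}}

```text
time: 2.6
tool_pos: [0.4666, 0.0053, 0.0759]
tcp_rot: [1.172, 1.237, -1.143]
wrist_force: [-0.1, -0.2, -0.5]
width: 0.003
```

Request:
{"op": "arm_command", "data": {
  "series": [
    [[0,0,0,0.1,0,0,0]]
  ]
}}

```text
time: 2.7
tool_pos: [0.4669, 0.0053, 0.075]
tcp_rot: [1.172, 1.237, -1.143]
wrist_force: [0.1, 0.1, -1.0]
width: -0.001
```

Request:
{"op": "arm_command", "data": {
  "series": [
    [[0,0,0,0.1,0,0,0]]
  ]
}}

```text
time: 2.8
tool_pos: [0.4671, 0.0054, 0.0741]
tcp_rot: [1.172, 1.236, -1.142]
wrist_force: [0.5, 0.2, 0.6]
width: 0.001
```

Request:
{"op": "arm_command", "data": {
  "series": [
    [[0,0,0,0.1,0,0,0]]
  ]
}}

```text
time: 2.9
tool_pos: [0.4672, 0.0053, 0.0731]
tcp_rot: [1.172, 1.236, -1.142]
wrist_force: [-0.4, 0.3, 0.7]
width: 0.007
```

Request:
{"op": "arm_command", "data": {
  "series": [
    [[0,0,0,0,-0.25,0,0],[0,0,0,0.1,-0.05,0,0]]
  ]
}}

```text
time: 3.1
tool_pos: [0.4648, 0.0051, 0.073]
tcp_rot: [1.173, 1.235, -1.142]
wrist_force: [-2.9, 0.6, 12.0]
width: -0.003
```

Request:
{"op": "arm_command", "data": {
  "series": [
    [[0,0,0,0.1,-0.03,0,0]]
  ]
}}

```text
time: 3.2
tool_pos: [0.4647, 0.0051, 0.073]
tcp_rot: [1.173, 1.235, -1.142]
wrist_force: [-2.7, 0.7, 10.0]
width: -0.002
```

Request:
{"op": "arm_command", "data": {
  "series": [
    [[0,0,0,0.1,0,0,0]]
  ]
}}

```text
time: 3.3
tool_pos: [0.4648, 0.0051, 0.073]
tcp_rot: [1.173, 1.235, -1.142]
wrist_force: [-4.0, 0.6, 8.9]
width: 0.006
```

Request:
{"op": "arm_command", "data": {
  "series": [
    [[0,0,0,0.1,0,0,0]]
  ]
}}

```text
time: 3.4
tool_pos: [0.4648, 0.0051, 0.073]
tcp_rot: [1.173, 1.236, -1.142]
wrist_force: [-2.7, 0.7, 8.6]
width: 0.003
```

Near left is sound: about 9 N with no movement, contact at TCP z 0.073. Moving on to near right.

Request:
{"op": "arm_command", "data": {
  "series": [
    [[0,0,0,-2,0,0,0],[0,0,0,-1,0,3,0],[0,0,0,0,0,4.5,0],[0,0,0,0,0,4.5,0],[0,0,0,0,0,3,0],[0,0,0,0,0,0.5,0],[0,0,0,0,0,0,0]]
  ]
}}

```text
time: 4.1
tool_pos: [0.4751, -0.1547, 0.1037]
tcp_rot: [1.172, 1.235, -1.139]
wrist_force: [0.5, -0.7, -0.4]
width: 0.002
```

```bash
python3 -c "
from h import *
go(plate(-.076,-.076),.051)"
```

```text
t 4.1 tip [ 0.4755 -0.1545  0.0817] F [ 0.54 -0.72 -0.37] w 0.002
shift cm tool xyz [ 3.07 -0.38 -0.76] R [[0.018, 0.997, 0.071], [0.009, 0.071, -0.997], [-1.0, 0.019, -0.008]]
```

Request:
{"op": "arm_command", "data": {
  "series": [
    [[0,0,0,1.0,-0.4,-0.8,0],[0,0,0,1.0,0,0,0],[0,0,0,0.5,0,0,0],[0,0,0,0,0,0,0]]
  ]
}}

```text
time: 4.5
tool_pos: [0.4686, -0.1417, 0.0751]
tcp_rot: [1.169, 1.241, -1.138]
wrist_force: [0.1, 0.0, 0.5]
width: 0.002
```

```bash
python3 -c "
from h import *
go(plate(-.076,-.076),.051)"
```

```text
t 4.5 tip [ 0.4689 -0.1415  0.0531] F [0.09 0.02 0.49] w 0.002
shift cm tool xyz [0.21 0.24 0.56] R [[0.015, 0.997, 0.075], [0.012, 0.074, -0.997], [-1.0, 0.016, -0.011]]
```

Request:
{"op": "arm_command", "data": {
  "series": [
    [[0,0,0,0,0.2,0.4,0],[0,0,0,0,0,0,0],[0,0,0,0,0,0,0]]
  ]
}}

```text
time: 4.8
tool_pos: [0.471, -0.1445, 0.0746]
tcp_rot: [1.168, 1.243, -1.136]
wrist_force: [0.2, 0.4, 0.4]
width: 0.001
```

Request:
{"op": "arm_command", "data": {
  "series": [
    [[0,0,0,0.1,0,0,0]]
  ]
}}

```text
time: 4.9
tool_pos: [0.4715, -0.1446, 0.074]
tcp_rot: [1.168, 1.242, -1.136]
wrist_force: [-0.4, -0.1, -0.2]
width: -0.004
```

Request:
{"op": "arm_command", "data": {
  "series": [
    [[0,0,0,0.1,0,0,0]]
  ]
}}

```text
time: 5.0
tool_pos: [0.4718, -0.1448, 0.0732]
tcp_rot: [1.168, 1.241, -1.136]
wrist_force: [-0.4, -0.3, -0.5]
width: -0.001
```

Request:
{"op": "arm_command", "data": {
  "series": [
    [[0,0,0,0.1,0,0,0]]
  ]
}}

```text
time: 5.1
tool_pos: [0.4718, -0.1448, 0.073]
tcp_rot: [1.168, 1.242, -1.136]
wrist_force: [-4.9, 2.6, 12.7]
width: -0.002
```

Request:
{"op": "arm_command", "data": {
  "series": [
    [[0,0,0,0.1,0,0,0]]
  ]
}}

```text
time: 5.2
tool_pos: [0.4719, -0.1448, 0.073]
tcp_rot: [1.168, 1.242, -1.136]
wrist_force: [-4.2, 2.0, 9.0]
width: -0.001
```

Request:
{"op": "arm_command", "data": {
  "series": [
    [[0,0,0,0.1,0,0,0]]
  ]
}}

```text
time: 5.3
tool_pos: [0.4718, -0.1448, 0.073]
tcp_rot: [1.168, 1.242, -1.137]
wrist_force: [-3.1, 1.6, 8.2]
width: 0.001
```

Near right is also sound. Next is far right.

Request:
{"op": "arm_command", "data": {
  "series": [
    [[0,0,0,-2,0,0,0],[0,0,0,-1,3,0,0],[0,0,0,0,4.5,0,0],[0,0,0,0,4,0,0],[0,0,0,0,2,0,0],[0,0,0,0,0.5,0,0],[0,0,0,0,0,0,0]]
  ]
}}

```text
time: 6.0
tool_pos: [0.6144, -0.1347, 0.1059]
tcp_rot: [1.17, 1.241, -1.138]
wrist_force: [-0.2, 0.3, -0.2]
width: -0.0
```

```bash
python3 -c "
from h import *
go(plate(.076,-.076),.051)"
```

```text
t 6.0 tip [ 0.6148 -0.1344  0.0839] F [-0.24  0.25 -0.22] w -0.0
shift cm tool xyz [3.3  0.79 0.56] R [[0.014, 0.997, 0.074], [0.013, 0.074, -0.997], [-1.0, 0.015, -0.012]]
```

Request:
{"op": "arm_command", "data": {
  "series": [
    [[0,0,0,1.2,0.7,0.4,0],[0,0,0,1.2,0,0.1,0],[0,0,0,0.4,0,0,0],[0,0,0,0,0,0,0],[0,0,0,0,0,0,0]]
  ]
}}

```text
time: 6.5
tool_pos: [0.6168, -0.1394, 0.0731]
tcp_rot: [1.169, 1.247, -1.144]
wrist_force: [0.8, -0.1, 1.2]
width: 0.0
```

```bash
python3 -c "
from h import *
go(plate(.076,-.076),.051)"
```

```text
t 6.5 tip [ 0.617  -0.1391  0.0511] F [ 0.77 -0.08  1.21] w 0.0
shift cm tool xyz [0.01 0.66 0.03] R [[0.007, 0.997, 0.072], [0.014, 0.072, -0.997], [-1.0, 0.008, -0.013]]
```

Request:
{"op": "arm_command", "data": {
  "series": [
    [[0,0,0,-0.4,0,0,0],[0,0,0,0,0.6,0,0],[0,0,0,0,0.2,0,0],[0,0,0,0.1,0,0,0]]
  ]
}}

```text
time: 6.9
tool_pos: [0.6258, -0.1391, 0.0779]
tcp_rot: [1.17, 1.245, -1.143]
wrist_force: [-0.4, -0.2, 0.9]
width: 0.001
```

```bash
python3 -c "
from h import *
go(plate(.076,-.076),.051)"
```

```text
t 6.9 tip [ 0.626  -0.1388  0.0559] F [-0.38 -0.24  0.93] w 0.001
shift cm tool xyz [ 0.49 -0.26  0.  ] R [[0.01, 0.997, 0.072], [0.013, 0.072, -0.997], [-1.0, 0.01, -0.013]]
```

Request:
{"op": "arm_command", "data": {
  "series": [
    [[0,0,0,0.2,-0.2,0,0],[0,0,0,0.1,0,0,0],[0,0,0,0.1,0,0,0]]
  ]
}}

```text
time: 7.2
tool_pos: [0.6242, -0.1392, 0.074]
tcp_rot: [1.17, 1.244, -1.142]
wrist_force: [-0.5, -0.3, 0.7]
width: 0.002
```

Request:
{"op": "arm_command", "data": {
  "series": [
    [[0,0,0,0.1,0,0,0]]
  ]
}}

```text
time: 7.3
tool_pos: [0.6241, -0.1391, 0.0729]
tcp_rot: [1.17, 1.244, -1.142]
wrist_force: [0.8, 1.0, 2.0]
width: -0.002
```

Request:
{"op": "arm_command", "data": {
  "series": [
    [[0,0,0,0.1,0,0,0]]
  ]
}}

```text
time: 7.4
tool_pos: [0.6241, -0.1392, 0.072]
tcp_rot: [1.17, 1.244, -1.142]
wrist_force: [-0.4, -0.2, 2.7]
width: -0.002
```

Request:
{"op": "arm_command", "data": {
  "series": [
    [[0,0,0,0.1,0,0,0]]
  ]
}}

```text
time: 7.5
tool_pos: [0.6242, -0.1392, 0.0714]
tcp_rot: [1.17, 1.244, -1.142]
wrist_force: [-0.7, -0.4, 2.9]
width: 0.004
```

Request:
{"op": "arm_command", "data": {
  "series": [
    [[0,0,0,0.1,0,0,0]]
  ]
}}

```text
time: 7.6
tool_pos: [0.6243, -0.1392, 0.0707]
tcp_rot: [1.17, 1.244, -1.142]
wrist_force: [-2.3, -0.8, 4.7]
width: 0.001
```

Request:
{"op": "arm_command", "data": {
  "series": [
    [[0,0,0,0.12,-0.02,0,0],[0,0,0,0.12,0,0,0]]
  ]
}}

```text
time: 7.8
tool_pos: [0.6244, -0.1393, 0.0693]
tcp_rot: [1.17, 1.243, -1.141]
wrist_force: [-2.1, 0.1, 8.5]
width: 0.001
```

Request:
{"op": "arm_command", "data": {
  "series": [
    [[0,0,0,-0.3,0,0,0],[0,0,0,-2,0,0,0],[0,0,0,-1,0,0,0],[0,0,0,0,-2,2.5,0],[0,0,0,0,-0.6,1,0],[0,0,0,0,0,0,0],[0,0,0,0,0,0,0]]
  ]
}}

```text
time: 8.5
tool_pos: [0.6002, -0.1765, 0.1008]
tcp_rot: [1.171, 1.244, -1.141]
wrist_force: [-0.3, 0.3, 0.4]
width: -0.001
```

Run:
```python
from h import *
go(plate(.05,-.113),.06)
from workcell import bot
for n in("scene","top"):
    p,d=bot.read_camera(n); cv2.imwrite(f"pics/{n}1.png",cv2.resize(p[130:280,140:360],None,fx=3,fy=3) )
```

```text
t 8.5 tip [ 0.6004 -0.1762  0.0788] F [-0.29  0.31  0.44] w -0.001
shift cm tool xyz [ 1.88 -0.12  0.13] R [[0.011, 0.997, 0.072], [0.014, 0.072, -0.997], [-1.0, 0.012, -0.013]]
```

The far right corner rocks: it went down 3.7 mm with 4.7 to 8.5 N. Checking alignment over its flap.

View pics/scene1.png

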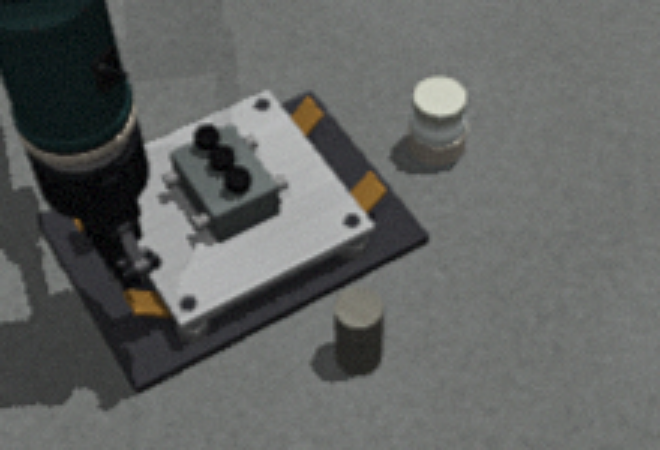

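Request:
{"op": "arm_command", "data": {
  "series": [
    [[0,0,0,1.0,-0.1,0.1,0],[0,0,0,0.5,0,0,0],[0,0,0,0.2,0,0,0],[0,0,0,0,0,0,0]]
  ]
}}

```text
time: 9.0
tool_pos: [0.5999, -0.175, 0.081]
tcp_rot: [1.169, 1.247, -1.139]
wrist_force: [0.2, 1.0, 0.2]
width: 0.002
```

Run:
```python
from h import *
go(plate(.05,-.113),.018)
```

```text
t 9.0 tip [ 0.6001 -0.1747  0.059 ] F [0.19 1.   0.17] w 0.002
shift cm tool xyz [ 4.09 -0.12  0.31] R [[0.009, 0.997, 0.075], [0.015, 0.075, -0.997], [-1.0, 0.011, -0.014]]
```

Request:
{"op": "arm_command", "data": {
  "series": [
    [[0,0,0,0.3,-0.05,0.3,0],[0,0,0,0.3,0,0,0],[0,0,0,0.3,0,0,0],[0,0,0,0.3,0,0,0],[0,0,0,0.3,0,0,0]]
  ]
}}

```text
time: 9.5
tool_pos: [0.6007, -0.1822, 0.0698]
tcp_rot: [1.162, 1.242, -1.14]
wrist_force: [-4.3, -2.8, 7.1]
width: 0.001
```

Run:
```python
from h import *
go(plate(.05,-.113),.018)
```

```text
t 9.5 tip [ 0.6009 -0.182   0.0478] F [-4.35 -2.77  7.11] w 0.001
shift cm tool xyz [ 2.98 -0.14 -0.46] R [[0.011, 0.997, 0.078], [0.008, 0.078, -0.997], [-1.0, 0.011, -0.007]]
```

Request:
{"op": "arm_command", "data": {
  "series": [
    [[0,0,0,0.1,-0.05,-0.3,0],[0,0,0,0.3,-0.05,-0.1,0],[0,0,0,0.3,0,0,0],[0,0,0,0.3,0,0,0]]
  ]
}}

```text
time: 9.9
tool_pos: [0.6011, -0.1837, 0.0651]
tcp_rot: [1.157, 1.233, -1.141]
wrist_force: [-3.8, -4.0, 7.1]
width: 0.002
```

Run:
```python
from h import *
go(plate(.05,-.113),.018)
```

```text
t 9.9 tip [ 0.6015 -0.1837  0.0431] F [-3.84 -3.98  7.09] w 0.002
shift cm tool xyz [ 2.51 -0.18 -0.66] R [[0.015, 0.997, 0.078], [-0.001, 0.078, -0.997], [-1.0, 0.015, 0.002]]
```

Request:
{"op": "arm_command", "data": {
  "series": [
    [[0,0,0,-0.3,0,0,0],[0,0,0,0,-0.1,-0.6,0],[0,0,0,0,0,-0.1,0]]
  ]
}}

```text
time: 10.2
tool_pos: [0.5994, -0.1763, 0.068]
tcp_rot: [1.159, 1.233, -1.141]
wrist_force: [0.9, 1.1, -0.7]
width: 0.001
```

Run:
```python
from h import *
go(plate(.05,-.113),.018)
```

```text
t 10.2 tip [ 0.5997 -0.1763  0.046 ] F [ 0.94  1.07 -0.69] w 0.001
shift cm tool xyz [ 2.8  -0.07  0.1 ] R [[0.016, 0.997, 0.077], [0.0, 0.077, -0.997], [-1.0, 0.016, 0.001]]
```

Back over y = 113 and clear of the flap. Now pressing with an inward bias against the drift.

Request:
{"op": "arm_command", "data": {
  "series": [
    [[0,0,0,0.3,0,0,0],[0,0,0,0.3,0,0,0],[0,0,0,0.3,0,-0.1,0],[0,0,0,0.3,0,-0.1,0],[0,0,0,0.3,0,-0.1,0]]
  ]
}}

```text
time: 10.7
tool_pos: [0.6018, -0.1737, 0.0551]
tcp_rot: [1.158, 1.229, -1.138]
wrist_force: [-2.8, -1.2, 5.4]
width: -0.001
```

Run:
```python
from h import *
go(plate(.05,-.113),.018)
```

```text
t 10.7 tip [ 0.6022 -0.1738  0.0331] F [-2.76 -1.18  5.42] w -0.001
shift cm tool xyz [ 1.5  -0.33  0.32] R [[0.02, 0.997, 0.079], [-0.003, 0.079, -0.997], [-1.0, 0.02, 0.004]]
```

Request:
{"op": "arm_command", "data": {
  "series": [
    [[0,0,0,0.3,-0.1,0.1,0],[0,0,0,0.3,-0.1,0.05,0],[0,0,0,0.3,-0.05,0,0],[0,0,0,0.3,0,0,0]]
  ]
}}

```text
time: 11.1
tool_pos: [0.602, -0.1766, 0.0453]
tcp_rot: [1.157, 1.224, -1.135]
wrist_force: [-3.1, -1.2, 5.6]
width: 0.002
```

Run:
```python
from h import *
go(plate(.05,-.113),.018)
```

```text
t 11.1 tip [ 0.6025 -0.1767  0.0233] F [-3.14 -1.24  5.59] w 0.002
shift cm tool xyz [ 0.52 -0.32  0.03] R [[0.024, 0.996, 0.08], [-0.005, 0.08, -0.997], [-1.0, 0.024, 0.007]]
```

Request:
{"op": "arm_command", "data": {
  "series": [
    [[0,0,0,0.25,-0.05,-0.05,0],[0,0,0,0.2,-0.05,-0.05,0],[0,0,0,0.15,0,0,0]]
  ]
}}

```text
time: 11.4
tool_pos: [0.6019, -0.1773, 0.0403]
tcp_rot: [1.155, 1.221, -1.135]
wrist_force: [-1.5, 0.6, 6.0]
width: -0.0
```

Request:
{"op": "arm_command", "data": {
  "series": [
    [[0,0,0,0.15,0,0,0]]
  ]
}}

```text
time: 11.5
tool_pos: [0.602, -0.1774, 0.0398]
tcp_rot: [1.155, 1.222, -1.136]
wrist_force: [-4.9, 1.6, 15.4]
width: 0.0
```

Request:
{"op": "arm_command", "data": {
  "series": [
    [[0,0,0,0.15,0,0,0]]
  ]
}}

```text
time: 11.6
tool_pos: [0.6021, -0.1774, 0.0398]
tcp_rot: [1.155, 1.222, -1.136]
wrist_force: [-6.2, 2.0, 15.2]
width: 0.001
```

Request:
{"op": "arm_command", "data": {
  "series": [
    [[0,0,0,0.15,0,0,0]]
  ]
}}

```text
time: 11.7
tool_pos: [0.602, -0.1773, 0.0398]
tcp_rot: [1.155, 1.223, -1.136]
wrist_force: [-4.5, 1.1, 13.4]
width: -0.001
```

The flap is flat on its stop: tip at z 0.018, 14 N, no movement. Raising now and moving back to the corner.

Request:
{"op": "arm_command", "data": {
  "series": [
    [[0,0,0,-0.5,0,0,0],[0,0,0,-3,0,0,0],[0,0,0,-3,0,0,0],[0,0,0,0,1,-1.8,0],[0,0,0,0,1,-1.8,0],[0,0,0,0,0,0,0],[0,0,0,0,0,0,0]]
  ]
}}

```text
time: 12.4
tool_pos: [0.6165, -0.138, 0.1045]
tcp_rot: [1.155, 1.226, -1.138]
wrist_force: [-0.1, -0.1, 0.3]
width: 0.002
```

Run:
```python
from h import *
go(plate(.076,-.076),.055)
from workcell import bot
R=Ro.from_rotvec(bot.read_state()['tcp_rot']).as_matrix();_,t=frame()
y=np.array([np.cos(t),np.sin(t),0]); x=np.array([0,0,-1.]); z=np.cross(x,y)
print(Ro.from_matrix(R.T@np.array([x,y,z]).T).as_rotvec())
p,d=bot.read_camera("scene"); cv2.imwrite("pics/scene2.png",cv2.resize(p[130:280,140:300],None,fx=4,fy=4))
```

```text
t 12.4 tip [ 0.6169 -0.1382  0.0825] F [-0.09 -0.11  0.27] w 0.002
shift cm tool xyz [2.77 0.6  0.12] R [[0.021, 0.997, 0.08], [-0.006, 0.08, -0.997], [-1.0, 0.02, 0.007]]
[ 0.02874797  0.00719223 -0.02041129]
```

View pics/scene2.png

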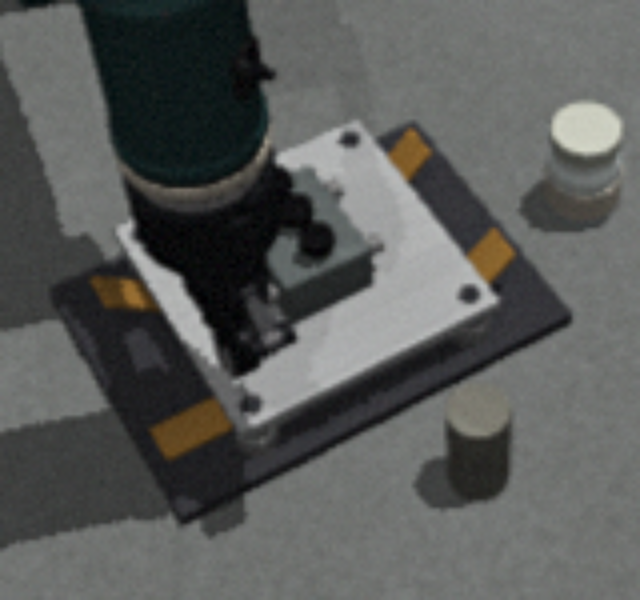

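The picture shows the far right flap lying flat at crop (190,430) and the other three raised at (120,292), (410,155) and (492,255). The plate is in place. Now the final press.

Request:
{"op": "arm_command", "data": {
  "series": [
    [[0.029,0.007,-0.02,1,0.5,0.1,0],[0,0,0,0.8,0,0,0],[0,0,0,0.2,0,0,0],[0,0,0,0,0,0,0],[0,0,0,0,0,0,0]]
  ]
}}

```text
time: 12.95
tool_pos: [0.6187, -0.1408, 0.0813]
tcp_rot: [1.171, 1.236, -1.176]
wrist_force: [-0.3, 0.6, 0.3]
width: -0.001
```

Run:
```python
from h import *
go(plate(.076,-.076),.051)
```

```text
t 12.95 tip [ 0.6186 -0.1408  0.0593] F [-0.31  0.59  0.31] w -0.001
shift cm tool xyz [ 0.83  0.51 -0.15] R [[-0.004, 0.999, 0.049], [0.001, 0.049, -0.999], [-1.0, -0.004, -0.001]]
```

Request:
{"op": "arm_command", "data": {
  "series": [
    [[0,0,0,0.3,0.4,-0.1,0],[0,0,0,0.2,0,0,0],[0,0,0,0,0,0,0]]
  ]
}}

```text
time: 13.25
tool_pos: [0.6228, -0.1398, 0.0765]
tcp_rot: [1.171, 1.235, -1.175]
wrist_force: [-0.5, -0.6, -0.5]
width: 0.005
```

Run:
```python
from h import *
go(plate(.076,-.076),.051)
```

```text
t 13.25 tip [ 0.6227 -0.1398  0.0545] F [-0.5  -0.61 -0.47] w 0.005
shift cm tool xyz [ 0.35  0.08 -0.07] R [[-0.003, 0.999, 0.049], [0.0, 0.049, -0.999], [-1.0, -0.003, -0.0]]
```

Request:
{"op": "arm_command", "data": {
  "series": [
    [[0,0,0,0.15,0,0,0],[0,0,0,0.1,0,0,0],[0,0,0,0.1,0,0,0],[0,0,0,0.1,0,0,0]]
  ]
}}

```text
time: 13.65
tool_pos: [0.6234, -0.1398, 0.0725]
tcp_rot: [1.171, 1.234, -1.174]
wrist_force: [-1.3, -0.0, 2.1]
width: -0.001
```

Request:
{"op": "arm_command", "data": {
  "series": [
    [[0,0,0,0.1,0,0,0],[0,0,0,0.1,0,0,0]]
  ]
}}

```text
time: 13.85
tool_pos: [0.6235, -0.1398, 0.0717]
tcp_rot: [1.171, 1.234, -1.174]
wrist_force: [-4.0, 1.2, 8.1]
width: 0.001
```

Request:
{"op": "arm_command", "data": {
  "series": [
    [[0,0,0,0.1,0,0,0],[0,0,0,0.1,0,0,0]]
  ]
}}

```text
time: 14.05
tool_pos: [0.6234, -0.1398, 0.0718]
tcp_rot: [1.171, 1.234, -1.174]
wrist_force: [-2.4, 0.8, 6.2]
width: 0.001
```

Request:
{"op": "arm_command", "data": {
  "series": [
    [[0,0,0,0.15,0,0,0],[0,0,0,0.15,0,0,0],[0,0,0,0.15,0,0,0]]
  ]
}}

```text
time: 14.35
tool_pos: [0.6235, -0.1398, 0.0717]
tcp_rot: [1.171, 1.235, -1.174]
wrist_force: [-3.4, 0.7, 9.0]
width: 0.0
```

Run:
```python
from h import *
from workcell import bot
go(plate(.076,-.076),.051)
for i in range(4):
    p,d=bot.read_camera("scene"); s=bot.read_state(); print(s['tool_pos'].round(4),s['wrist_force'].round(1))
cv2.imwrite("pics/scene3.png",cv2.resize(p[130:280,140:300],None,fx=4,fy=4))
p,d=bot.read_camera("top"); cv2.imwrite("pics/top3.png",cv2.resize(p[120:270,170:400],None,fx=3,fy=3))
```

```text
t 14.35 tip [ 0.6234 -0.1398  0.0497] F [-3.37  0.67  9.03] w 0.0
shift cm tool xyz [-0.13  0.02 -0.08] R [[-0.003, 0.999, 0.05], [-0.0, 0.05, -0.999], [-1.0, -0.003, -0.0]]
[ 0.6234 -0.1398  0.0717] [-4.2  0.8  8.8]
[ 0.6235 -0.1398  0.0717] [-4.1  0.7  8.9]
[ 0.6235 -0.1398  0.0717] [-3.5  0.8  9.4]
[ 0.6235 -0.1398  0.0717] [-4.1  1.   9.4]
```

View pics/scene3.png

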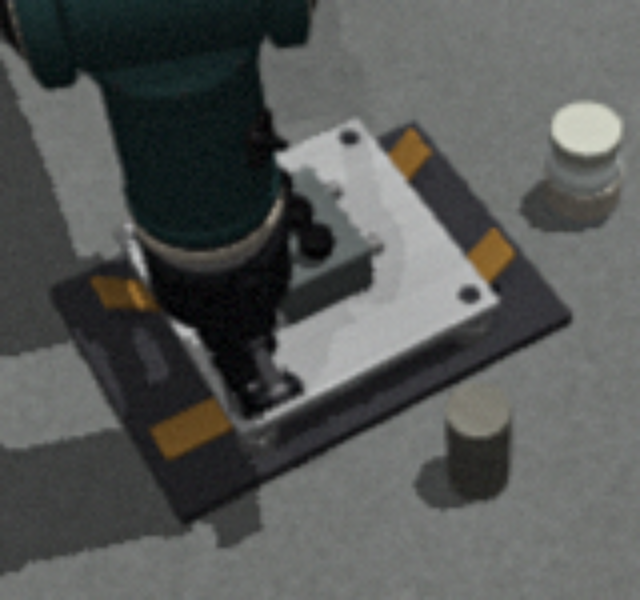

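View pics/top3.png

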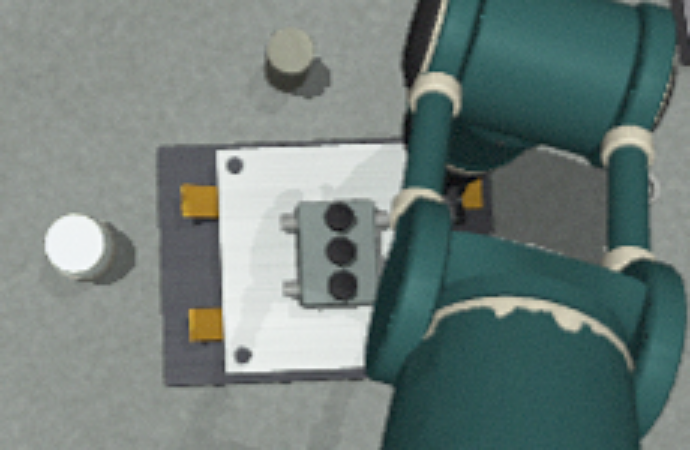

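The push holds steady at about 9 N with only about 1.2 mm of give. The plate, jar and specimen are where they were. I'll bring it up to 10 N.

Request:
{"op": "arm_command", "data": {
  "series": [
    [[0,0,0,0.17,0,0,0],[0,0,0,0.17,0,0,0],[0,0,0,0.17,0,0,0]]
  ]
}}

```text
time: 14.9
tool_pos: [0.6235, -0.1398, 0.0717]
tcp_rot: [1.171, 1.235, -1.174]
wrist_force: [-4.5, 1.8, 10.3]
width: -0.0
```

Run:
```python
from workcell import bot
for i in range(4):
    bot.read_camera("scene"); s=bot.read_state(); print(s['tool_pos'].round(4),s['wrist_force'].round(1))
```

```text
[ 0.6235 -0.1398  0.0717] [-3.6  1.2  9.3]
[ 0.6235 -0.1398  0.0717] [-5.3  1.5 10.1]
[ 0.6235 -0.1398  0.0717] [-4.9  1.  10.2]
[ 0.6235 -0.1398  0.0717] [-5.   1.5 11.4]
```

```bash
python3 -c "
from workcell import bot
print(bot.finish_job())"
```

```text
the job is handed in; nothing more can be done
None
```

The far right corner was the one that rocked. I pressed its brass flap down flat and handed the job in at about 15 s, with that corner held down at about 10 N.

- **Finding the corner:** near left and near right both took about 9 N without moving. Far right sank about 3.7 mm under up to 8.5 N. I did not press far left, since only one pad gives.
- **Flap:** the far right flap stopped at tip height 17.8 mm under about 14 N, which matches its flat position. My first push drifted about 6 mm outward, so I lifted off, re-centred and finished the press.
- **Last checks:** the corner gave only about 1.2 mm and held steady at 9.3–11.4 N, with 4–5 N of sideways friction that did not move the fingertip. In the last pictures the other three flaps are up, and the plate, jar and specimen look unmoved. The arm hid the wrench in the last top view, but nothing went near it.

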